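# Vent the filter holder and back off its knurled lock ring

### The job

Vent the steel filter holder and then loosen its lock ring, touching only with the fingertips and never gripping or lifting anything: first push the red vent handle round until it lies fully in line with its pipe, pointing away from the holder. Then roll a fingertip along the knurled rim of the teal ring to turn it anticlockwise (seen from above) until its orange dot has come round to the white index line for the second time, and leave it stopped there, with the vent still open. Leave the glassware and everything else on the bench where it stands.

Things in the scene. Friction and masses are not known exactly. Their poses are not given: they have to be found in the camera images.
- filter_holder: Fixed filter holder, placed and turned differently each time. Origin: on the bench, on the ring's axis; x roughly away from the robot, z up. Aluminium plate 12 mm thick, x -75 to 75, y -185 to 165 mm; on it a steel housing with the teal ring on top, the vent valve on the -y side, a gauge (30 mm radius, 128 mm from the ring axis, top at 103 mm) on the +y side. The rim is free all round (48 mm gap to the gauge).
- lock_ring (a joint): Angle of the teal ring in rad, growing as it turns anticlockwise seen from above (loosening). The dot is at the index line at 0, 6.283 (first time) and 12.566 (second time). Starts between 0.8 and 5.2, stops at 0 and 17. Stays where it is left and does not rise; it can be turned back. About 1.6 N along the rim turns it.
- ring_center (a point): Fixed point on the ring's axis, half-way up its rim. The ring is 100 mm across over its 24 straight ridges (4 mm high, 6.5 mm wide) and 22 mm tall: 78 to 100 mm above the bench. Inside it sits a fixed black cap 66 mm across, top at 104 mm, with a steel nipple up to 116 mm.
- ring_dot (a point): The orange dot (12 mm) on the ring's top face, 40 mm from the axis; it turns with the ring. When the ring reads 0 it lies on the holder's -x side.
- index_mark (a point): Outer end of the white index line (27 x 8 mm) on the fixed black cap, 32 mm from the ring's axis on the holder's -x side, 105 mm above the bench.
- vent_handle (a joint): Angle of the red vent handle in rad about its upright pivot, growing anticlockwise seen from above: 0 closed (handle points to the holder's -x, across the pipe), 1.571 fully open, at its stop (points to the holder's -y, in line with the pipe). Starts between 0 and 0.25. Stays where it is left; about 1.3 N at 45 mm from the pivot moves it.
- vent_pivot (a point): Fixed point on the vent handle's pivot, half-way up the handle, 67 mm above the bench; in the holder's frame at x 0, y -150 mm.
- vent_tip (a point): Outer end of the red handle, 66 mm from the pivot, half-way up the handle. The handle is 14 mm wide and 12 mm tall (61 to 73 mm above the bench).
- beaker: Glass beaker, 60 mm across, 75 mm tall, standing beyond the vent spout. Origin: underside centre.
- dish: Clear flat closed dish, 60 mm across, 12 mm tall, beyond the gauge. Origin: underside centre.
- bottle: White sample bottle with a teal cap, 62 mm across, 166 mm tall. Origin: underside centre.
- jar: White jar, 74 mm across, 85 mm tall. Origin: underside centre.
- tissue: Upright paper roll, 104 mm across, 100 mm tall. Origin: underside centre.
- bowl: Orange bowl, 110 mm across, 45 mm tall. Origin: underside centre.
- spatula: Spatula lying on the bench at the left. Origin: at its underside, its length along its x.

How it is judged:
By the outcome, as a careful person would: the job done as asked, in the order asked, and still so for the second after the job is handed in, with the robot touching nothing.
It also fails if it takes over 64 s, if anything falls off the work surface, if the arm or the gripper's body presses on something with over 40 N, if the wrist force passes 120 N, or if a joint passes its speed limit or range.

### The arm

A 7-joint arm with a two-finger parallel gripper is mounted at the origin on the work surface. World frame = base frame: x ahead of the robot, y to its left, z up, the work surface at z = 0. Lengths are in mm, angles in degrees, forces in N, time in s.
With the tool pointing down it reaches from about 425 to 925 mm from the base axis. Payload 6.8 kg.
Tool frame: the origin (TCP) lies midway between the tips of the shut fingers; the grasp point (between the pads) lies 19 mm behind it; z points along the fingers, y is the line along which they close (so a half turn about z gives the same grasp; the last joint's range is limited). The gripper opens to 85 mm and grips with 20 to 120 N. Pads are 22 mm wide; open, the fingers measure 114 mm over their backs; the gripper's body (76 mm by 85 mm) begins 54 mm behind the grasp point. The pads swing forward as they close: fully open they stand 13 mm farther back than shut.
Start: joints at [-77.699, 27.33, 1.283, 89.118, -0.659, 63.558, -4.761], TCP at [214.122, 640.155, 231.308] pointing down, gripper open.
Joint ranges: [-169.35, 169.35], [-19.33, 120.38], [-80.79, 83.38], [13.8, 139.57], [-78.32, 258.32], [9.67, 109.79], [-169.56, 169.56]. Speed limits (degrees/s): [136.94, 136.94, 180, 180, 180, 180, 180].

### API

Orientations are given as a 3x3 rotation matrix whose columns are the frame's x, y, z axes.
In Python, from bench import manip gives the robot as it stands. The module is installed in compiled form; this text tells all that it offers.
- The arm moves only by the tool servo_tool, never from a script. Its argument "plan" is a list of rows, each an object of numbers: "x", "y", "z": the shift along the world's x, y, z as a fraction of full scale; "rx", "ry", "rz": the turn, a rotation vector about the world's x, y, z as a fraction of full scale; "claw": the opening, from 0 (shut) to 1 (fully open). In form: [{"x": .., "y": .., "z": .., "rx": .., "ry": .., "rz": .., "claw": ..}, ...]. A call has 1 to 20 rows; each row is the pose to reach, as a shift and turn from the pose commanded when the call began, turning the shorter way round; what a row does not reach only later rows make up. Full scale, the value 1, is 0.25 m for a shift and 360 degrees for a turn. A row lasts 1/10 s, in which the tool goes at most 50 mm and 8.59 degrees, less where a joint would pass 70% of its speed; a pose out of reach is approached as far as the arm can. A call with a number of a shift or a turn outside -1 to 1 is refused whole. A call with a gripper value outside its range is refused whole. The fingers move at their own pace and stop on an object; the grip force is fixed at half the most. Time passes only in rows, so rows that repeat a pose let the fingers close. It gives the time, the measured TCP pose, the force, the opening and the grip force at its end, in the units of the state.
- manip.state(): the state, without advancing time (a new reading comes with each control period).
- manip.read_camera(name): name is "scene" or "side" or "wrist"; returns (picture, depth): 480x640x3 uint8, red, green, blue; 480x640 float32, mm along the optical axis (not along the pixel's ray), 0 where there is no reading.
- manip.camera_model(name): a dict with "mtx" (3x3 intrinsics, pixels), "k1" (the pictures are not rectified: a ray, as slopes to the right and down, at radius r is drawn at 1 + k1 r^2 times it, then the intrinsics apply), "R" (3x3) and "t" (3): a world point X has camera coordinates R X + t; the wrist camera has in their place "hand_eye" (4x4, takes a point from camera to tool coordinates, whose origin is the TCP and whose axes are the flange's). Camera axes: x right, y down, z forward; pixel columns grow to the right and rows downward; lengths in mm; the calibration is good to about 2 mm. A picture is of the moment at which its call begins: read the wrist's pose just before it. camera_model takes no time and is no camera call.
- manip.job_done(): hands the job in; it is judged then, once.
The state is a dict: "time": time; "joint_positions": joint angles; "qvel": joint speeds; "effort": joint torques, N m; "ee_pos": TCP position; "tcp_rot": TCP orientation; "force": force on the tool from outside, world axes, zero at the start; "moment": the same for the moment, N m; "finger_gap": opening from 0.0 (shut) to 1.0 (fully open); "grip_force": force on a finger pad.
Only numpy, scipy, OpenCV 4.12 (cv2) and the standard library are available. Lean on these libraries where they do the work, as an engineer would, in place of code of your own. Each camera call takes 0.05 s, during which the arm holds its last target. There are 200 camera calls.

## Working session

There is one attempt and no reset: what is moved stays moved. The work goes in short steps, Python scripts to look and compute and a tool call to move; the robot and the scene stay as the last step left them, time stands still between calls to the robot, and variables do not carry over. Pictures are saved under pics/ and viewed, at most 10 in all, crops included, and the job is handed in when it is done.

Besides the shell and the picture viewer there is one more tool, called after ">>>" in YAML: its name, and indented under it one key for each argument. servo_tool: Moves the arm, as the interface text tells. Its arguments: {"type":"object","properties":{"plan":{"type":"array","items":{"type":"object","properties":{"x":{"type":"number","minimum":-1,"maximum":1},"y":{"type":"number","minimum":-1,"maximum":1},"z":{"type":"number","minimum":-1,"maximum":1},"rx":{"type":"number","minimum":-1,"maximum":1},"ry":{"type":"number","minimum":-1,"maximum":1},"rz":{"type":"number","minimum":-1,"maximum":1},"claw":{"type":"number"}}}}},"required":["plan"]}

```bash
mkdir -p pics; cat > h.py <<'E'
import numpy as np, cv2
from bench import manip
def shot(n,f):
    s=manip.state(); p,d=manip.read_camera(n); cv2.imwrite('pics/'+f+'.png',p[:,:,::-1]); np.save('pics/'+f+'.npy',d); return s,p,d
def cam(n,s=None):
    m=manip.camera_model(n); K=np.array(m['mtx']); k=m['k1']
    if 'R' in m: R=np.array(m['R']); t=np.array(m['t'])
    else:
        T=np.eye(4);T[:3,:3]=s['tcp_rot'];T[:3,3]=s['ee_pos']; T=np.linalg.inv(T@np.array(m['hand_eye'])); R=T[:3,:3];t=T[:3,3]
    return K,k,R,t
def ray(c,u,v):
    K,k,R,t=c; q=np.linalg.inv(K)@[u,v,1]; a=q[:2].copy()
    for _ in range(20): a=q[:2]/(1+k*(a@a))
    return R.T@np.array([a[0],a[1],1]), -R.T@t
def atz(c,u,v,z):
    d,o=ray(c,u,v); return o+d*(z-o[2])/d[2]
def atd(c,u,v,dep):
    d,o=ray(c,u,v); return o+d*dep
def proj(c,X):
    K,k,R,t=c; x=R@np.array(X)+t; a=x[:2]/x[2]; a=a*(1+k*(a@a)); return (K@[a[0],a[1],1])[:2]
E
python3 - <<'E'
from h import *
s=shot('scene','s1')[0]; shot('side','d1')
print(s['time'],s['ee_pos'],s['tcp_rot'])
for n in('scene','side'): K,k,R,t=cam(n); print(n,-R.T@t,R[2])
E
```

```text
0.0 [213.94376445 639.58302511 230.31644884] [[-9.48364154e-01  3.17183270e-01 -4.52034273e-04]
 [ 3.17183565e-01  9.48362517e-01 -1.76710731e-03]
 [-1.31804514e-04 -1.81923907e-03 -9.99998336e-01]]
scene [1000.42397675 -512.61636449  965.32538137] [-0.38609829  0.54600999 -0.74350602]
side [ 444.45799678 -889.58775834  925.10273698] [ 0.09462938  0.77241084 -0.62803405]
```

View pics/s1.png

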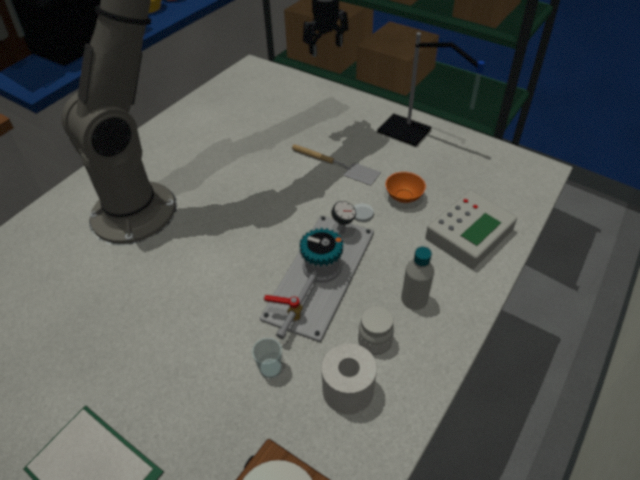

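View pics/d1.png

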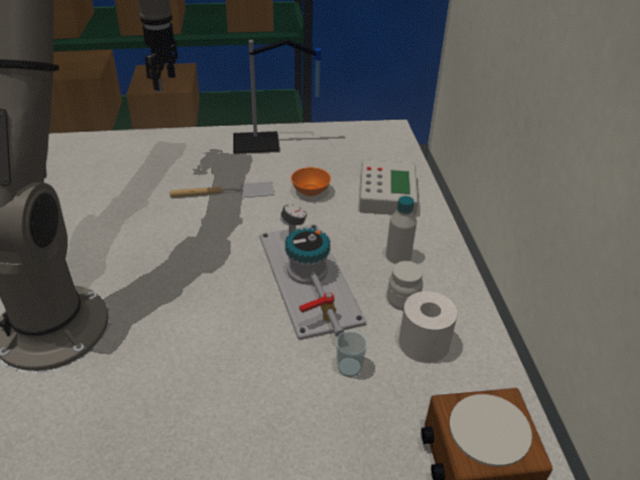

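The scene view shows the ring near (321,243), the vent pivot near (294,302), and its handle pointing to (266,298). The side view shows the ring near (307,243) and the pivot near (328,300). I'll enlarge both next.

```bash
python3 - <<'E'
import cv2,numpy as np
a=cv2.imread('pics/s1.png')[190:350,250:385]; b=cv2.imread('pics/d1.png')[190:350,250:380]
f=lambda i:cv2.resize(i,(400,int(400*i.shape[0]/i.shape[1])),interpolation=cv2.INTER_CUBIC)
a,b=f(a),f(b); h=min(len(a),len(b)); cv2.imwrite('pics/c1.png',np.hstack([a[:h],b[:h]]))
from h import *
for n,p,q in(('scene',(322,241),(294.5,301)),('side',(307,242),(329,300))):
    c=cam(n); print(n,atz(c,*p,104),atz(c,*q,73))
E
```

```text
scene [549.47916659 118.56993783 104.        ] [580.71292851 -32.42990772  73.        ]
side [549.02451832 107.96023705 104.        ] [579.63636921 -42.51440678  73.        ]
```

View pics/c1.png

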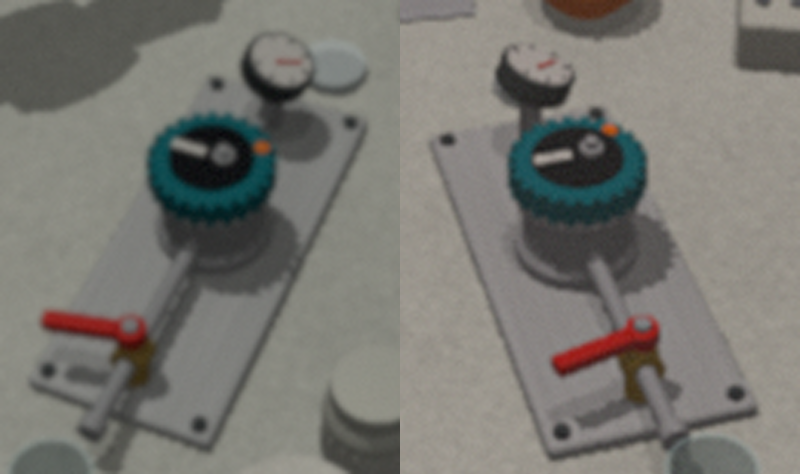

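```bash
python3 - <<'E'
from h import *
P={'cap':((211,159),(573,160),104),'piv':((131,325),(643,327),76),'idx':((172,145),(534,160),105),'dot':((262,148),(610,130),100),'tip':((47,319),(558,365),73)}
for k,(a,b,z) in P.items():
    A=atz(cam('scene'),250+a[0]/2.963,190+a[1]/2.963,z);B=atz(cam('side'),250+(b[0]-400)/3.077,190+b[1]/3.077,z);print(k,A.round(1),B.round(1))
m=manip.camera_model('wrist');print(m)
s=manip.state()
print(np.array(s['joint_positions']).round(1))
E
```

```text
cap [552.5 110.9 104. ] [547.3 108.1 104. ]
piv [579.6 -31.6  76. ] [580.4 -34.9  76. ]
idx [520.  105.8 105. ] [519.7 109.2 105. ]
dot [576.8 144.6 100. ] [577.9 145.  100. ]
tip [524.3 -59.3  73. ] [521.8 -61.8  73. ]
{'mtx': array([[357.03241846,   0.        , 320.44936218],
       [  0.        , 357.03241846, 240.17440071],
       [  0.        ,   0.        ,   1.        ]]), 'k1': 0.024332566186736748, 'hand_eye': array([[ 1.13111358e-05, -9.51549373e-01, -3.07496002e-01,
         7.79074482e+01],
       [ 9.99999999e-01,  2.70760904e-05, -4.70025658e-05,
        -1.59163209e-03],
       [ 5.30510516e-05, -3.07496001e-01,  9.51549372e-01,
        -1.42406545e+02],
       [ 0.00000000e+00,  0.00000000e+00,  0.00000000e+00,
         1.00000000e+00]])}
[-77.7  27.4   1.3  89.2  -0.7  63.6  -4.8]
```

```bash
python3 - <<'E'
from h import *
s=cam('side');c=cam('scene')
for n,(u,v),z in[('standbase',(256,142),10),('standtop',(252,42),300),('lampend',(317,50),300),('bowl',(311,180),45),('bottlecap',(405,203),166),('jar',(407,271),85),('tissue',(430,308),100),('beaker',(350,341),75),('dish',(0,0),0)]:
    if z:
        d=np.load('pics/d1.npy')[v-1:v+2,u-1:u+2]; print(n,atz(s,u,v,z).round(),atd(s,u,v,np.median(d)).round())
for n,(u,v),z in[('bottlecap',(423,254),166),('beaker',(267,350),75),('jar',(377,320),85)]:
    d=np.load('pics/s1.npy')[v-1:v+2,u-1:u+2]; print(n,atz(c,u,v,z).round(),atd(c,u,v,np.median(d)).round())
E
```

```text
standbase [451. 716.  10.] [451. 707.  15.]
standtop [453. 781. 300.] [453. 747. 313.]
lampend [632. 709. 300.] [637. 746. 286.]
bowl [592. 440.  45.] [597. 485.  15.]
bottlecap [770. 150. 166.] [770. 150. 166.]
jar [753.  17.  85.] [753.  16.  86.]
tissue [ 769. -109.  100.] [776. -92.  82.]
beaker [ 605. -156.   75.] [ 610. -135.   50.]
bottlecap [775. 157. 166.] [775. 157. 166.]
beaker [ 606. -159.   75.] [ 589. -144.   37.]
jar [754.  15.  85.] [755.  15.  85.]
```

>>> servo_tool:
  plan:
    - {"x":0.3,"y":-0.4,"z":0.1,"claw":0}
    - {"x":0.5,"y":-0.7,"z":0.15,"claw":0}
    - {"x":0.8,"y":-1,"z":0.15,"claw":0}
    - {"x":0.8,"y":-1,"z":0.15,"claw":0}
    - {"x":0.8,"y":-1,"z":0.15,"claw":0}
    - {"x":0.8,"y":-1,"z":0.15,"claw":0}
    - {"x":0.8,"y":-1,"z":0.15,"claw":0}
    - {"x":0.8,"y":-1,"z":0.15,"claw":0}

```text
$.plan[0]: bad value
```

>>> servo_tool:
  plan:
    - {"x":0.76,"y":-1,"z":-0.1,"claw":0}
    - {"x":0.76,"y":-1,"z":-0.1,"claw":0}
    - {"x":0.76,"y":-1,"z":-0.1,"claw":0}
    - {"x":0.76,"y":-1,"z":-0.1,"claw":0}
    - {"x":0.76,"y":-1,"z":-0.1,"claw":0}
    - {"x":0.76,"y":-1,"z":-0.1,"claw":0}
    - {"x":0.76,"y":-1,"z":-0.1,"claw":0}
    - {"x":0.76,"y":-1,"z":-0.1,"claw":0}

```text
$.plan[0]: bad value
```

>>> servo_tool:
  plan:
    - {"y":-0.3,"claw":0}
    - {"y":-0.42,"claw":0}
    - {"y":-0.42,"claw":0}
    - {"y":-0.42,"claw":0}
    - {"y":-0.42,"claw":0}

```text
$.plan[0]: bad value
```

```bash
python3 - <<'E'
from h import *
import pickle
s,p,d=shot('wrist','w1'); pickle.dump(s,open('pics/w1.pkl','wb')); print(s['time'],s['ee_pos'],s['tcp_rot'],s['joint_positions'],s['finger_gap'])
E
```

```text
0.1 [213.9811401  639.63337504 230.405518  ] [[-9.48351871e-01  3.17220048e-01 -4.11744320e-04]
 [ 3.17220290e-01  9.48350478e-01 -1.63019971e-03]
 [-1.26654107e-04 -1.67661659e-03 -9.99998586e-01]] [-77.69668479  27.37414809   1.27883342  89.17004716  -0.65804003
  63.55947271  -4.76191609] 1.0000214616848968
```

View pics/w1.png

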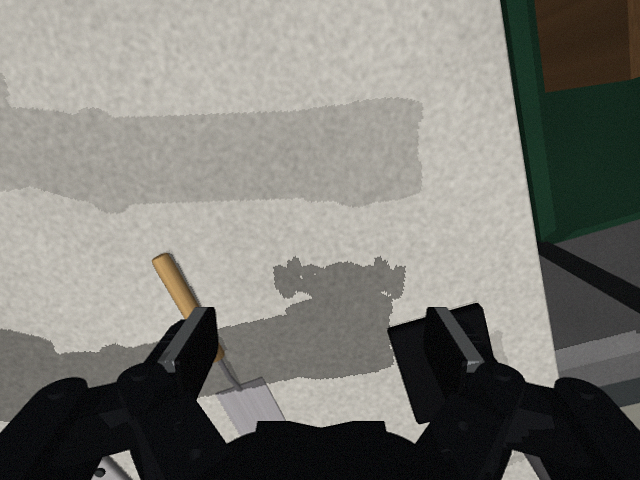

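All seven keys seem to be required, so the plans were refused and the arm hasn't moved. This wrist picture only shows the start pose, with the open fingers at (200,320) and (450,320).

>>> servo_tool:
  plan:
    - {"x":0.3,"y":-0.4,"z":0.1,"rx":0,"ry":0,"rz":0,"claw":0}
    - {"x":0.8,"y":-1,"z":0.15,"rx":0,"ry":0,"rz":0,"claw":0}
    - {"x":0.8,"y":-1,"z":0.15,"rx":0,"ry":0,"rz":0,"claw":0}
    - {"x":0.8,"y":-1,"z":0.15,"rx":0,"ry":0,"rz":0,"claw":0}
    - {"x":0.8,"y":-1,"z":0.15,"rx":0,"ry":0,"rz":0,"claw":0}
    - {"x":0.8,"y":-1,"z":0.15,"rx":0,"ry":0,"rz":0,"claw":0}
    - {"x":0.8,"y":-1,"z":0.15,"rx":0,"ry":0,"rz":0,"claw":0}
    - {"x":0.8,"y":-1,"z":0.15,"rx":0,"ry":0,"rz":0,"claw":0}

```text
time: 0.95
ee_pos: [417.5, 386.0, 269.3]
tcp_rot: [[-0.946, 0.325, 0.002], [0.325, 0.946, -0.001], [-0.002, -0.0, -1.0]]
force: [-0.1, 0.7, -0.8]
finger_gap: -0.003
grip_force: 0.0
```

>>> servo_tool:
  plan:
    - {"x":0.76,"y":-1,"z":-0.1,"rx":0,"ry":0,"rz":0,"claw":0}
    - {"x":0.76,"y":-1,"z":-0.1,"rx":0,"ry":0,"rz":0,"claw":0}
    - {"x":0.76,"y":-1,"z":-0.1,"rx":0,"ry":0,"rz":0,"claw":0}
    - {"x":0.76,"y":-1,"z":-0.1,"rx":0,"ry":0,"rz":0,"claw":0}
    - {"x":0.76,"y":-1,"z":-0.1,"rx":0,"ry":0,"rz":0,"claw":0}
    - {"x":0.76,"y":-1,"z":-0.1,"rx":0,"ry":0,"rz":0,"claw":0}
    - {"x":0.76,"y":-1,"z":-0.1,"rx":0,"ry":0,"rz":0,"claw":0}
    - {"x":0.76,"y":-1,"z":-0.1,"rx":0,"ry":0,"rz":0,"claw":0}

```text
time: 1.75
ee_pos: [605.0, 138.0, 243.1]
tcp_rot: [[-0.947, 0.321, -0.001], [0.321, 0.947, -0.001], [0.0, -0.001, -1.0]]
force: [-0.6, 0.3, 0.5]
finger_gap: -0.001
grip_force: 0.0
```

>>> servo_tool:
  plan:
    - {"x":0,"y":-0.2,"z":0,"rx":0,"ry":0,"rz":0,"claw":0}
    - {"x":0,"y":-0.42,"z":0,"rx":0,"ry":0,"rz":0,"claw":0}
    - {"x":0,"y":-0.42,"z":0,"rx":0,"ry":0,"rz":0,"claw":0}
    - {"x":0,"y":-0.42,"z":0,"rx":0,"ry":0,"rz":0,"claw":0}
    - {"x":0,"y":-0.42,"z":0,"rx":0,"ry":0,"rz":0,"claw":0}

```text
time: 2.25
ee_pos: [603.8, 38.7, 243.7]
tcp_rot: [[-0.95, 0.314, -0.0], [0.314, 0.95, 0.002], [0.001, 0.002, -1.0]]
force: [-0.2, 0.2, -0.6]
finger_gap: 0.002
grip_force: 0.0
```

```bash
python3 - <<'E'
from h import *
import pickle
s,p,d=shot('wrist','w2'); pickle.dump(s,open('pics/w2.pkl','wb')); print(s['time'],s['ee_pos'],s['tcp_rot'],s['joint_positions'],s['finger_gap'])
E
```

```text
2.25 [603.75180853  38.66729555 243.67735164] [[-9.49558583e-01  3.13589385e-01 -4.42399219e-04]
 [ 3.13588176e-01  9.49557427e-01  1.77442481e-03]
 [ 9.76524250e-04  1.54618915e-03 -9.99998328e-01]] [-22.52471355  20.4660378   16.86087953  99.24276689  -6.7591039
  61.28438507  68.31187702] 0.0016645804467398085
```

View pics/w2.png

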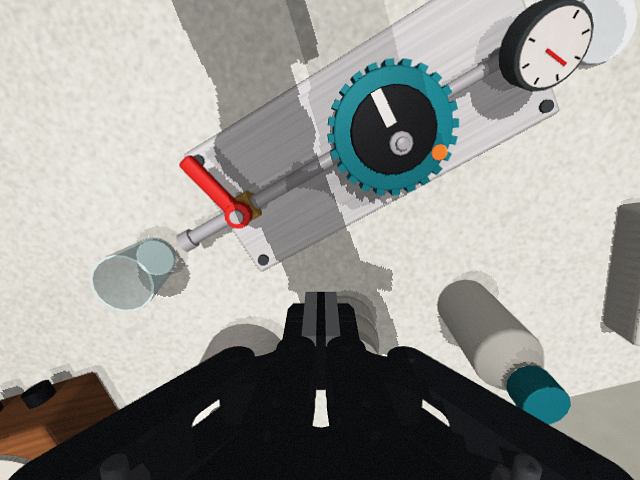

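```bash
python3 - <<'E'
from h import *
import pickle
s=pickle.load(open('pics/w2.pkl','rb'));c=cam('wrist',s);d=np.load('pics/w2.npy')
P={'cap':(394.5,129,104),'nip':(403,142,116),'piv':(238,215,76),'idx':(376,92,105),'idxin':(391,124,105),'dot':(440,152,100),'tip':(184,161,73),'h1':(197,160,12),'h2':(263,260,12),'h3':(546,106,12),'beaker':(123,281,75)}
for k,(u,v,z) in P.items(): print(k,atz(c,u,v,z).round(1),atd(c,u,v,np.median(d[int(v)-1:int(v)+2,int(u)-1:int(u)+2])).round(1))
E
```

```text
cap [550.3 115.2 104. ] [550.4 115.3 103.3]
nip [560.1 116.6 116. ] [560.2 116.6 115.8]
piv [579.4 -30.4  76. ] [579.1 -29.8  77.9]
idx [521.2 108.7 105. ] [521.2 108.7 104.9]
idxin [546.  113.4 105. ] [545.9 113.3 105.6]
dot [578.3 145.2 100. ] [578.2 145.  100.6]
tip [521.5 -56.9  73. ] [521.5 -57.2  72.3]
h1 [523.  -67.2  12. ] [524.  -49.3  63.6]
h2 [646.4 -42.8  12. ] [645.1 -41.6  16.1]
h3 [583.2 276.7  12. ] [582.7 274.5  15.8]
beaker [ 605.1 -157.5   75. ] [ 614.1 -183.7   38. ]
```

The wrist view shows the cap centre at (394,129), index line end at (376,92), dot at (440,152), pivot at (238,215) and handle tip at (184,161). From these the ring axis is about (552,116), the pivot (579,-30) and the holder yaw 11°. That gives ring ≈ 217° and vent ≈ 13.6°, which fits the given sizes.

```bash
cat >> h.py <<'E'
C=np.array([552.,116.]); PV=np.array([579.4,-30.4])
def az(a): a=np.radians(a); return np.array([np.cos(a),np.sin(a)])
def yaw(s): R=np.array(s['tcp_rot']); return np.degrees(np.arctan2(R[1,0],R[0,0]))%360
def rows(L):   # L of (x,y,z,yaw)
    s=manip.state(); p=np.array(s['ee_pos']); y=yaw(s); print('now',p.round(1),round(y,1),'t',s['time'],np.array(s['force']).round(1))
    for q in L:
        e=(np.array(q[:3])-p)/250; r=((q[3]-y+180)%360-180)/360; print(*e.round(3),'rz',round(r,3))
def vent(f,off,r=45): return PV+r*az(f)+off*az(f-90)
E
python3 - <<'E'
from h import *
a=vent(204.6,30); rows([(*a,150,114.6),(*a,62,114.6)]+[(*vent(f,18),62,f-90) for f in np.arange(204,280,6)])
E
```

```text
now [603.8  38.8 243.7] 161.8 t 2.3 [0.1 0.1 0.3]
-0.311 -0.243 -0.375 rz -0.131
-0.311 -0.243 -0.727 rz -0.131
-0.291 -0.284 -0.727 rz -0.133
-0.29 -0.305 -0.727 rz -0.116
-0.286 -0.324 -0.727 rz -0.099
-0.28 -0.344 -0.727 rz -0.083
-0.272 -0.362 -0.727 rz -0.066
-0.262 -0.38 -0.727 rz -0.049
-0.25 -0.397 -0.727 rz -0.033
-0.237 -0.412 -0.727 rz -0.016
-0.222 -0.426 -0.727 rz 0.001
-0.206 -0.438 -0.727 rz 0.017
-0.188 -0.448 -0.727 rz 0.034
-0.17 -0.457 -0.727 rz 0.051
-0.15 -0.463 -0.727 rz 0.067
```

>>> servo_tool:
  plan:
    - {"x":-0.15,"y":-0.12,"z":-0.1,"rx":0,"ry":0,"rz":-0.024,"claw":0}
    - {"x":-0.311,"y":-0.243,"z":-0.2,"rx":0,"ry":0,"rz":-0.048,"claw":0}
    - {"x":-0.311,"y":-0.243,"z":-0.375,"rx":0,"ry":0,"rz":-0.072,"claw":0}
    - {"x":-0.311,"y":-0.243,"z":-0.375,"rx":0,"ry":0,"rz":-0.096,"claw":0}
    - {"x":-0.311,"y":-0.243,"z":-0.375,"rx":0,"ry":0,"rz":-0.131,"claw":0}
    - {"x":-0.311,"y":-0.243,"z":-0.375,"rx":0,"ry":0,"rz":-0.131,"claw":0}
    - {"x":-0.311,"y":-0.243,"z":-0.5,"rx":0,"ry":0,"rz":-0.131,"claw":0}
    - {"x":-0.311,"y":-0.243,"z":-0.62,"rx":0,"ry":0,"rz":-0.131,"claw":0}
    - {"x":-0.311,"y":-0.243,"z":-0.727,"rx":0,"ry":0,"rz":-0.131,"claw":0}
    - {"x":-0.311,"y":-0.243,"z":-0.727,"rx":0,"ry":0,"rz":-0.131,"claw":0}
    - {"x":-0.311,"y":-0.243,"z":-0.727,"rx":0,"ry":0,"rz":-0.131,"claw":0}

```text
time: 3.4
ee_pos: [526.5, -24.1, 62.2]
tcp_rot: [[-0.414, 0.91, -0.001], [0.91, 0.414, 0.0], [0.001, -0.001, -1.0]]
force: [0.4, 0.5, 0.5]
finger_gap: -0.002
grip_force: 0.0
```

```bash
python3 - <<'E'
from h import *
rows([(*vent(f,18),62,f-90) for f in np.arange(206,285,6)])
E
```

```text
now [526.5 -24.1  62.2] 114.5 t 3.4 [0.4 0.5 0.5]
0.018 -0.039 -0.001 rz 0.004
0.021 -0.059 -0.001 rz 0.021
0.026 -0.079 -0.001 rz 0.038
0.032 -0.098 -0.001 rz 0.054
0.041 -0.117 -0.001 rz 0.071
0.051 -0.134 -0.001 rz 0.088
0.064 -0.15 -0.001 rz 0.104
0.077 -0.165 -0.001 rz 0.121
0.093 -0.178 -0.001 rz 0.138
0.11 -0.19 -0.001 rz 0.154
0.127 -0.2 -0.001 rz 0.171
0.146 -0.207 -0.001 rz 0.188
0.165 -0.213 -0.001 rz 0.204
0.185 -0.217 -0.001 rz 0.221
```

>>> servo_tool:
  plan:
    - {"x":0.018,"y":-0.039,"z":0,"rx":0,"ry":0,"rz":0.004,"claw":0}
    - {"x":0.021,"y":-0.059,"z":0,"rx":0,"ry":0,"rz":0.021,"claw":0}
    - {"x":0.026,"y":-0.079,"z":0,"rx":0,"ry":0,"rz":0.038,"claw":0}
    - {"x":0.032,"y":-0.098,"z":0,"rx":0,"ry":0,"rz":0.054,"claw":0}
    - {"x":0.041,"y":-0.117,"z":0,"rx":0,"ry":0,"rz":0.071,"claw":0}
    - {"x":0.051,"y":-0.134,"z":0,"rx":0,"ry":0,"rz":0.088,"claw":0}
    - {"x":0.064,"y":-0.15,"z":0,"rx":0,"ry":0,"rz":0.104,"claw":0}
    - {"x":0.077,"y":-0.165,"z":0,"rx":0,"ry":0,"rz":0.121,"claw":0}
    - {"x":0.093,"y":-0.178,"z":0,"rx":0,"ry":0,"rz":0.138,"claw":0}
    - {"x":0.11,"y":-0.19,"z":0,"rx":0,"ry":0,"rz":0.154,"claw":0}
    - {"x":0.127,"y":-0.2,"z":0,"rx":0,"ry":0,"rz":0.171,"claw":0}
    - {"x":0.146,"y":-0.207,"z":0,"rx":0,"ry":0,"rz":0.188,"claw":0}
    - {"x":0.165,"y":-0.213,"z":0,"rx":0,"ry":0,"rz":0.204,"claw":0}
    - {"x":0.165,"y":-0.213,"z":0,"rx":0,"ry":0,"rz":0.204,"claw":0}

```text
time: 4.8
ee_pos: [569.0, -78.7, 63.8]
tcp_rot: [[-0.991, -0.137, 0.003], [-0.137, 0.991, -0.0], [-0.003, -0.001, -1.0]]
force: [0.3, 0.9, -0.2]
finger_gap: 0.004
grip_force: 0.0
```

```bash
python3 - <<'E'
from h import *
rows([(*vent(f,18),62,191) for f in (278,281,283)])
E
```

```text
now [569.  -78.7  63.8] 187.8 t 4.8 [ 0.3  0.9 -0.2]
-0.005 0.005 -0.007 rz 0.009
0.005 0.003 -0.007 rz 0.009
0.012 0.002 -0.007 rz 0.009
```

>>> servo_tool:
  plan:
    - {"x":0.004,"y":0,"z":0,"rx":0,"ry":0,"rz":0.009,"claw":0}
    - {"x":0.008,"y":0,"z":0,"rx":0,"ry":0,"rz":0.009,"claw":0}
    - {"x":0.012,"y":0,"z":0,"rx":0,"ry":0,"rz":0.009,"claw":0}
    - {"x":0.016,"y":0,"z":0,"rx":0,"ry":0,"rz":0.009,"claw":0}
    - {"x":0.016,"y":0,"z":0,"rx":0,"ry":0,"rz":0.009,"claw":0}

```text
time: 5.3
ee_pos: [570.5, -78.9, 62.1]
tcp_rot: [[-0.982, -0.19, -0.002], [-0.19, 0.982, -0.0], [0.002, 0.0, -1.0]]
force: [-4.9, 0.0, 3.5]
finger_gap: -0.0
grip_force: 2.4
```

>>> servo_tool:
  plan:
    - {"x":0.005,"y":0,"z":0,"rx":0,"ry":0,"rz":0,"claw":0}
    - {"x":0.01,"y":0,"z":0,"rx":0,"ry":0,"rz":0,"claw":0}
    - {"x":0.01,"y":0,"z":0,"rx":0,"ry":0,"rz":0,"claw":0}

```text
time: 5.6
ee_pos: [570.7, -79.1, 61.5]
tcp_rot: [[-0.982, -0.189, -0.007], [-0.189, 0.982, -0.0], [0.007, 0.001, -1.0]]
force: [-10.2, -0.1, 7.8]
finger_gap: 0.0
grip_force: 5.1
```

```bash
python3 - <<'E'
from h import *
shot('scene','s2'); shot('side','d2')
a=cv2.imread('pics/s2.png')[190:350,250:385]; b=cv2.imread('pics/d2.png')[190:350,250:380]
f=lambda i:cv2.resize(i,(400,int(400*i.shape[0]/i.shape[1])),interpolation=cv2.INTER_CUBIC)
a,b=f(a),f(b); h=min(len(a),len(b)); cv2.imwrite('pics/c2.png',np.hstack([a[:h],b[:h]]))
E
```

```text
(no output)
```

View pics/c2.png

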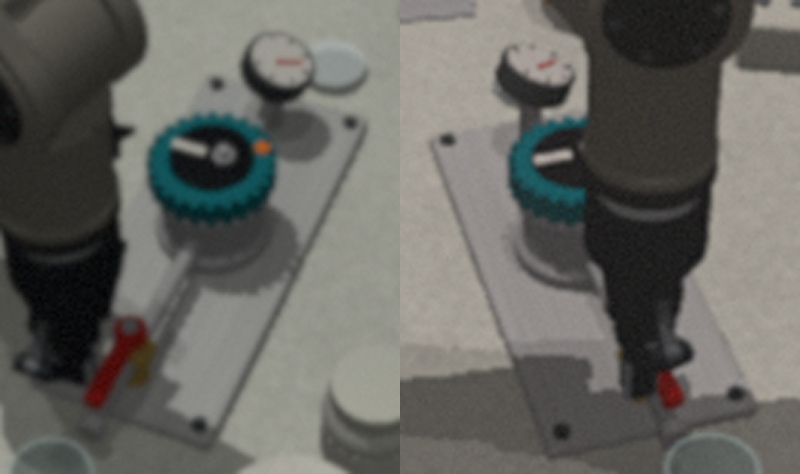

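The crop shows the red handle at (115,360) lying along the pipe and pointing away from the holder. It is at its stop, with 10 N of reaction. I'll back off and go to the ring start.

```bash
cat >> h.py <<'E'
def rc(p,y,L):
    s=manip.state(); print('meas',np.array(s['ee_pos']).round(1),round(yaw(s),1),'t',s['time'],np.array(s['force']).round(1))
    for q in L: print(*((np.array(q[:3])-p)/250).round(3),'rz',round((q[3]-y)/360,4))
def ring(th,r,z=88): return (*(C+r*az(th)),z,th)
E
python3 - <<'E'
from h import *
rc((574.1,-78.9,62.05),190.9,[ring(-45,82,140)])
E
```

```text
meas [570.7 -79.1  61.5] 190.9 t 5.7 [-10.6   0.    6.3]
0.144 0.548 0.312 rz -0.6553
```

>>> servo_tool:
  plan:
    - {"x":-0.08,"y":0,"z":0,"rx":0,"ry":0,"rz":0,"claw":0}
    - {"x":-0.08,"y":0,"z":0.15,"rx":0,"ry":0,"rz":0,"claw":0}
    - {"x":-0.08,"y":0,"z":0.312,"rx":0,"ry":0,"rz":-0.023,"claw":0}
    - {"x":-0.05,"y":0.05,"z":0.312,"rx":0,"ry":0,"rz":-0.046,"claw":0}
    - {"x":0,"y":0.1,"z":0.312,"rx":0,"ry":0,"rz":-0.069,"claw":0}
    - {"x":0.05,"y":0.15,"z":0.312,"rx":0,"ry":0,"rz":-0.092,"claw":0}
    - {"x":0.1,"y":0.25,"z":0.312,"rx":0,"ry":0,"rz":-0.115,"claw":0}
    - {"x":0.144,"y":0.35,"z":0.312,"rx":0,"ry":0,"rz":-0.138,"claw":0}
    - {"x":0.144,"y":0.45,"z":0.312,"rx":0,"ry":0,"rz":-0.161,"claw":0}
    - {"x":0.144,"y":0.548,"z":0.312,"rx":0,"ry":0,"rz":-0.184,"claw":0}
    - {"x":0.144,"y":0.548,"z":0.312,"rx":0,"ry":0,"rz":-0.207,"claw":0}
    - {"x":0.144,"y":0.548,"z":0.312,"rx":0,"ry":0,"rz":-0.23,"claw":0}
    - {"x":0.144,"y":0.548,"z":0.312,"rx":0,"ry":0,"rz":-0.253,"claw":0}
    - {"x":0.144,"y":0.548,"z":0.312,"rx":0,"ry":0,"rz":-0.276,"claw":0}
    - {"x":0.144,"y":0.548,"z":0.312,"rx":0,"ry":0,"rz":-0.299,"claw":0}
    - {"x":0.144,"y":0.548,"z":0.312,"rx":0,"ry":0,"rz":-0.322,"claw":0}
    - {"x":0.144,"y":0.548,"z":0.312,"rx":0,"ry":0,"rz":-0.345,"claw":0}
    - {"x":0.144,"y":0.548,"z":0.312,"rx":0,"ry":0,"rz":-0.368,"claw":0}
    - {"x":0.144,"y":0.548,"z":0.312,"rx":0,"ry":0,"rz":-0.391,"claw":0}
    - {"x":0.144,"y":0.548,"z":0.312,"rx":0,"ry":0,"rz":-0.414,"claw":0}

```text
time: 7.7
ee_pos: [610.9, 58.8, 140.4]
tcp_rot: [[0.748, 0.664, 0.002], [0.664, -0.748, 0.0], [0.002, 0.001, -1.0]]
force: [0.3, 0.2, -0.4]
finger_gap: 0.0
grip_force: 0.0
```

>>> servo_tool:
  plan:
    - {"x":0,"y":0,"z":0,"rx":0,"ry":0,"rz":-0.023,"claw":0}
    - {"x":0,"y":0,"z":0,"rx":0,"ry":0,"rz":-0.046,"claw":0}
    - {"x":0,"y":0,"z":0,"rx":0,"ry":0,"rz":-0.069,"claw":0}
    - {"x":0,"y":0,"z":0,"rx":0,"ry":0,"rz":-0.092,"claw":0}
    - {"x":0,"y":0,"z":0,"rx":0,"ry":0,"rz":-0.115,"claw":0}
    - {"x":0,"y":0,"z":0,"rx":0,"ry":0,"rz":-0.138,"claw":0}
    - {"x":0,"y":0,"z":0,"rx":0,"ry":0,"rz":-0.161,"claw":0}
    - {"x":0,"y":0,"z":0,"rx":0,"ry":0,"rz":-0.184,"claw":0}
    - {"x":0,"y":0,"z":0,"rx":0,"ry":0,"rz":-0.207,"claw":0}
    - {"x":0,"y":0,"z":0,"rx":0,"ry":0,"rz":-0.2413,"claw":0}
    - {"x":0,"y":0,"z":0,"rx":0,"ry":0,"rz":-0.2413,"claw":0}
    - {"x":0,"y":0,"z":0,"rx":0,"ry":0,"rz":-0.2413,"claw":0}

```text
time: 8.9
ee_pos: [610.7, 58.8, 140.1]
tcp_rot: [[0.708, -0.706, 0.001], [-0.706, -0.708, -0.001], [0.001, -0.0, -1.0]]
force: [0.5, 1.0, -0.7]
finger_gap: 0.002
grip_force: 0.0
```

```bash
python3 - <<'E'
from h import *
print(np.array(manip.state()['joint_positions']).round(0))
rc((610.1,58.1,140),-45,[ring(-45,82),ring(-45,58)]+[ring(t,58) for t in np.arange(-45,-3,6)])
s,p,d=shot('wrist','w3'); c=cam('wrist',s); print(proj(c,[*(C+40*az(48)),100]),proj(c,[*PV,73]),proj(c,[*(PV+66*az(281)),73]))
E
```

```text
[ -52.   42.   60.  105.  -42.   59. -109.]
meas [610.7  58.8 140.1] 315.1 t 8.9 [ 0.5  1.  -0.7]
-0.0 -0.0 -0.208 rz 0.0
-0.068 0.068 -0.208 rz 0.0
-0.068 0.068 -0.208 rz 0.0
-0.052 0.086 -0.208 rz 0.0167
-0.038 0.105 -0.208 rz 0.0333
-0.026 0.126 -0.208 rz 0.05
-0.016 0.148 -0.208 rz 0.0667
-0.008 0.172 -0.208 rz 0.0833
-0.003 0.195 -0.208 rz 0.1
[258.55997565 399.90614944] [465.87961897 193.70437424] [548.71821717  92.48272215]
```

>>> servo_tool:
  plan:
    - {"x":0,"y":0,"z":-0.1,"rx":0,"ry":0,"rz":0,"claw":0}
    - {"x":0,"y":0,"z":-0.208,"rx":0,"ry":0,"rz":0,"claw":0}
    - {"x":-0.03,"y":0.03,"z":-0.208,"rx":0,"ry":0,"rz":0,"claw":0}
    - {"x":-0.055,"y":0.055,"z":-0.208,"rx":0,"ry":0,"rz":0,"claw":0}
    - {"x":-0.068,"y":0.068,"z":-0.208,"rx":0,"ry":0,"rz":0,"claw":0}
    - {"x":-0.068,"y":0.068,"z":-0.208,"rx":0,"ry":0,"rz":0,"claw":0}

```text
time: 9.55
ee_pos: [595.3, 73.7, 90.0]
tcp_rot: [[0.709, -0.706, 0.007], [-0.706, -0.709, -0.003], [0.007, -0.002, -1.0]]
force: [6.0, -5.6, -5.2]
finger_gap: 0.002
grip_force: 3.9
```

>>> servo_tool:
  plan:
    - {"x":0.016,"y":0.018,"z":0,"rx":0,"ry":0,"rz":0.0167,"claw":0}
    - {"x":0.03,"y":0.037,"z":0,"rx":0,"ry":0,"rz":0.0333,"claw":0}
    - {"x":0.042,"y":0.058,"z":0,"rx":0,"ry":0,"rz":0.05,"claw":0}
    - {"x":0.052,"y":0.08,"z":0,"rx":0,"ry":0,"rz":0.0667,"claw":0}
    - {"x":0.06,"y":0.104,"z":0,"rx":0,"ry":0,"rz":0.0833,"claw":0}
    - {"x":0.065,"y":0.127,"z":0,"rx":0,"ry":0,"rz":0.1,"claw":0}

```text
time: 10.15
ee_pos: [610.9, 106.8, 90.1]
tcp_rot: [[0.989, -0.15, 0.004], [-0.15, -0.989, -0.0], [0.004, -0.0, -1.0]]
force: [1.2, -1.0, 0.2]
finger_gap: -0.0
grip_force: 0.5
```

```bash
python3 - <<'E'
from h import *
P=(C[0]+58*az(-9)[0],C[1]+58*az(-9)[1],88)
print(P)
rc(P,-9,[ring(t,58) for t in np.arange(-3,115,6)])
s,p,d=shot('scene','s3')
cv2.imwrite('pics/c3.png',cv2.resize(p[190:350,250:410,::-1],None,fx=3.5,fy=3.5,interpolation=cv2.INTER_CUBIC))
E
```

```text
(np.float64(609.285923754518), np.float64(106.92680102766661), 88)
meas [610.9 106.8  90.1] 351.4 t 10.15 [ 1.2 -1.   0.2]
0.003 0.024 0.0 rz 0.0167
0.003 0.048 0.0 rz 0.0333
0.0 0.073 0.0 rz 0.05
-0.005 0.096 0.0 rz 0.0667
-0.013 0.119 0.0 rz 0.0833
-0.022 0.142 0.0 rz 0.1
-0.035 0.163 0.0 rz 0.1167
-0.049 0.182 0.0 rz 0.1333
-0.065 0.2 0.0 rz 0.15
-0.083 0.217 0.0 rz 0.1667
-0.103 0.231 0.0 rz 0.1833
-0.124 0.243 0.0 rz 0.2
-0.146 0.253 0.0 rz 0.2167
-0.169 0.26 0.0 rz 0.2333
-0.193 0.265 0.0 rz 0.25
-0.217 0.268 0.0 rz 0.2667
-0.241 0.268 0.0 rz 0.2833
-0.265 0.265 0.0 rz 0.3
-0.289 0.26 0.0 rz 0.3167
-0.312 0.253 0.0 rz 0.3333
```

View pics/c3.png

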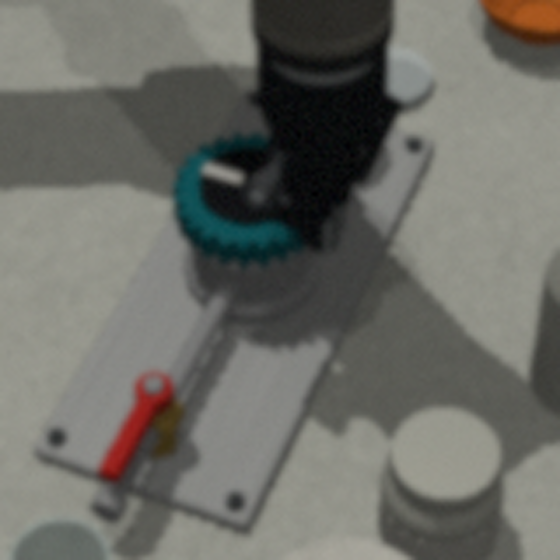

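The handle lies in line with the pipe, from (150,390) to (112,470) in the crop. The dot is hidden behind the gripper. The contact forces put the ring axis nearer (550.5,115.3), so I'll use that with a firmer press.

```bash
sed -i 's/^C=np.array(\[552.,116.\])/C=np.array([550.5,115.3])/' h.py; cat >> h.py <<'E'
def dot():
    I=C-30*az(11)
    for n in('scene','side'):
        p,d=manip.read_camera(n); c=cam(n); h=cv2.cvtColor(p,cv2.COLOR_RGB2HSV)
        m=((h[...,0]>6)&(h[...,0]<20)&(h[...,1]>140)&(h[...,2]>90)).astype(np.uint8)
        N,_,st,ce=cv2.connectedComponentsWithStats(m)
        for i in range(1,N):
            w=atz(c,*ce[i],100)[:2]-C
            if 30<np.hypot(*w)<50: print(n,'dot r',np.hypot(*w).round(1),'ring deg',((np.degrees(np.arctan2(w[1],w[0]))-191)%360).round(1),'area',st[i,4])
E
python3 - <<'E'
from h import *
P=(609.286,106.927,88)
rc(P,-9,[ring(t,57) for t in np.arange(-6,112,6)])
print(ring(108,57))
E
```

```text
meas [611.  108.3  90.2] 351.7 t 10.2 [ 2.9 -1.3  0.7]
-0.008 0.01 0.0 rz 0.0083
-0.007 0.033 0.0 rz 0.025
-0.008 0.057 0.0 rz 0.0417
-0.012 0.081 0.0 rz 0.0583
-0.018 0.104 0.0 rz 0.075
-0.027 0.126 0.0 rz 0.0917
-0.038 0.147 0.0 rz 0.1083
-0.051 0.168 0.0 rz 0.125
-0.066 0.186 0.0 rz 0.1417
-0.083 0.203 0.0 rz 0.1583
-0.101 0.218 0.0 rz 0.175
-0.121 0.231 0.0 rz 0.1917
-0.142 0.242 0.0 rz 0.2083
-0.165 0.25 0.0 rz 0.225
-0.188 0.257 0.0 rz 0.2417
-0.211 0.26 0.0 rz 0.2583
-0.235 0.261 0.0 rz 0.275
-0.259 0.26 0.0 rz 0.2917
-0.283 0.257 0.0 rz 0.3083
-0.306 0.25 0.0 rz 0.325
(np.float64(532.886031320628), np.float64(169.51022142882374), 88, 108)
```

>>> servo_tool:
  plan:
    - {"x":-0.008,"y":0.01,"z":0,"rx":0,"ry":0,"rz":0.0083,"claw":0}
    - {"x":-0.007,"y":0.033,"z":0,"rx":0,"ry":0,"rz":0.025,"claw":0}
    - {"x":-0.008,"y":0.057,"z":0,"rx":0,"ry":0,"rz":0.0417,"claw":0}
    - {"x":-0.012,"y":0.081,"z":0,"rx":0,"ry":0,"rz":0.0583,"claw":0}
    - {"x":-0.018,"y":0.104,"z":0,"rx":0,"ry":0,"rz":0.075,"claw":0}
    - {"x":-0.027,"y":0.126,"z":0,"rx":0,"ry":0,"rz":0.0917,"claw":0}
    - {"x":-0.038,"y":0.147,"z":0,"rx":0,"ry":0,"rz":0.1083,"claw":0}
    - {"x":-0.051,"y":0.168,"z":0,"rx":0,"ry":0,"rz":0.125,"claw":0}
    - {"x":-0.066,"y":0.186,"z":0,"rx":0,"ry":0,"rz":0.1417,"claw":0}
    - {"x":-0.083,"y":0.203,"z":0,"rx":0,"ry":0,"rz":0.1583,"claw":0}

```text
time: 11.2
ee_pos: [591.4, 159.7, 90.3]
tcp_rot: [[0.665, 0.747, 0.007], [0.747, -0.665, 0.002], [0.007, 0.004, -1.0]]
force: [5.0, 2.6, -1.8]
finger_gap: 0.003
grip_force: 2.8
```

```bash
python3 - <<'E'
from h import *
dot(); s=manip.state(); print(np.array(s['ee_pos'])[:2]-C,np.hypot(*(np.array(s['ee_pos'])[:2]-C)),s['force'],np.array(s['joint_positions']).round())
P=(609.286-.083*250,106.927+.203*250,88)
rc(P,48,[ring(t,57) for t in np.arange(54,170,6)])
E
```

```text
scene dot r 43.0 ring deg 298.2 area 6
side dot r 41.5 ring deg 297.0 area 11
[40.07996687 45.07534773] 60.31741636214025 [ 3.30565355  3.76656743 -0.46326289] [-45.  35.  34. 107. -26.  46. -40.]
meas [590.6 160.4  90.2] 48.3 t 11.3 [ 3.3  3.8 -0.5]
-0.018 0.015 0.0 rz 0.0167
-0.038 0.028 0.0 rz 0.0333
-0.059 0.039 0.0 rz 0.05
-0.082 0.047 0.0 rz 0.0667
-0.105 0.054 0.0 rz 0.0833
-0.128 0.057 0.0 rz 0.1
-0.152 0.058 0.0 rz 0.1167
-0.176 0.057 0.0 rz 0.1333
-0.2 0.054 0.0 rz 0.15
-0.223 0.047 0.0 rz 0.1667
-0.245 0.039 0.0 rz 0.1833
-0.266 0.028 0.0 rz 0.2
-0.286 0.015 0.0 rz 0.2167
-0.305 -0.0 0.0 rz 0.2333
-0.322 -0.017 0.0 rz 0.25
-0.337 -0.035 0.0 rz 0.2667
-0.35 -0.056 0.0 rz 0.2833
-0.36 -0.077 0.0 rz 0.3
-0.369 -0.099 0.0 rz 0.3167
-0.375 -0.122 0.0 rz 0.3333
```

>>> servo_tool:
  plan:
    - {"x":-0.018,"y":0.015,"z":0,"rx":0,"ry":0,"rz":0.0167,"claw":0}
    - {"x":-0.038,"y":0.028,"z":0,"rx":0,"ry":0,"rz":0.0333,"claw":0}
    - {"x":-0.059,"y":0.039,"z":0,"rx":0,"ry":0,"rz":0.05,"claw":0}
    - {"x":-0.082,"y":0.047,"z":0,"rx":0,"ry":0,"rz":0.0667,"claw":0}
    - {"x":-0.105,"y":0.054,"z":0,"rx":0,"ry":0,"rz":0.0833,"claw":0}
    - {"x":-0.128,"y":0.057,"z":0,"rx":0,"ry":0,"rz":0.1,"claw":0}
    - {"x":-0.152,"y":0.058,"z":0,"rx":0,"ry":0,"rz":0.1167,"claw":0}
    - {"x":-0.176,"y":0.057,"z":0,"rx":0,"ry":0,"rz":0.1333,"claw":0}
    - {"x":-0.2,"y":0.054,"z":0,"rx":0,"ry":0,"rz":0.15,"claw":0}
    - {"x":-0.223,"y":0.047,"z":0,"rx":0,"ry":0,"rz":0.1667,"claw":0}
    - {"x":-0.245,"y":0.039,"z":0,"rx":0,"ry":0,"rz":0.1833,"claw":0}
    - {"x":-0.266,"y":0.028,"z":0,"rx":0,"ry":0,"rz":0.2,"claw":0}
    - {"x":-0.286,"y":0.015,"z":0,"rx":0,"ry":0,"rz":0.2167,"claw":0}
    - {"x":-0.305,"y":0,"z":0,"rx":0,"ry":0,"rz":0.2333,"claw":0}
    - {"x":-0.322,"y":-0.017,"z":0,"rx":0,"ry":0,"rz":0.25,"claw":0}
    - {"x":-0.337,"y":-0.035,"z":0,"rx":0,"ry":0,"rz":0.2667,"claw":0}
    - {"x":-0.35,"y":-0.056,"z":0,"rx":0,"ry":0,"rz":0.2833,"claw":0}
    - {"x":-0.36,"y":-0.077,"z":0,"rx":0,"ry":0,"rz":0.3,"claw":0}
    - {"x":-0.369,"y":-0.099,"z":0,"rx":0,"ry":0,"rz":0.3167,"claw":0}
    - {"x":-0.375,"y":-0.122,"z":0,"rx":0,"ry":0,"rz":0.3333,"claw":0}

```text
time: 13.3
ee_pos: [491.4, 128.6, 88.7]
tcp_rot: [[-0.979, 0.202, -0.005], [0.202, 0.979, 0.0], [0.005, -0.001, -1.0]]
force: [-9.6, 5.2, 6.1]
finger_gap: 0.001
grip_force: 5.4
```

```bash
python3 - <<'E'
from h import *
dot(); s=manip.state(); print(np.array(s['ee_pos'])[:2]-C,np.hypot(*(np.array(s['ee_pos'])[:2]-C)),s['force'],np.array(s['joint_positions']).round())
P=(609.286-.458*250,106.927+.081*250,88)
print(P,ring(168,57))
rc(P,168,[ring(t,57) for t in np.arange(174,235,6)])
E
```

```text
scene dot r 40.5 ring deg 50.4 area 6
side dot r 38.5 ring deg 55.2 area 13
[-59.41223803  11.74958188] 60.56291524221016 [-10.19373029   1.05886715   6.88652615] [-24.  23.   3. 119.  -2.  39.  59.]
(494.78599999999994, 127.177, 88) (np.float64(494.7455867581731), np.float64(127.15096637661227), 88, 168)
meas [491.1 127.   88.5] 168.2 t 13.4 [-10.2   1.1   6.9]
-0.004 -0.024 0.0 rz 0.0167
-0.005 -0.048 0.0 rz 0.0333
-0.004 -0.071 0.0 rz 0.05
-0.0 -0.095 0.0 rz 0.0667
0.006 -0.118 0.0 rz 0.0833
0.015 -0.14 0.0 rz 0.1
0.025 -0.162 0.0 rz 0.1167
0.038 -0.182 0.0 rz 0.1333
0.053 -0.2 0.0 rz 0.15
0.07 -0.217 0.0 rz 0.1667
0.089 -0.232 0.0 rz 0.1833
```

>>> servo_tool:
  plan:
    - {"x":-0.004,"y":-0.024,"z":0,"rx":0,"ry":0,"rz":0.0167,"claw":0}
    - {"x":-0.005,"y":-0.048,"z":0,"rx":0,"ry":0,"rz":0.0333,"claw":0}
    - {"x":-0.004,"y":-0.071,"z":0,"rx":0,"ry":0,"rz":0.05,"claw":0}
    - {"x":0,"y":-0.095,"z":0,"rx":0,"ry":0,"rz":0.0667,"claw":0}
    - {"x":0.006,"y":-0.118,"z":0,"rx":0,"ry":0,"rz":0.0833,"claw":0}
    - {"x":0.015,"y":-0.14,"z":0,"rx":0,"ry":0,"rz":0.1,"claw":0}
    - {"x":0.025,"y":-0.162,"z":0,"rx":0,"ry":0,"rz":0.1167,"claw":0}
    - {"x":0.038,"y":-0.182,"z":0,"rx":0,"ry":0,"rz":0.1333,"claw":0}
    - {"x":0.053,"y":-0.2,"z":0,"rx":0,"ry":0,"rz":0.15,"claw":0}
    - {"x":0.07,"y":-0.217,"z":0,"rx":0,"ry":0,"rz":0.1667,"claw":0}
    - {"x":0.089,"y":-0.232,"z":0,"rx":0,"ry":0,"rz":0.1833,"claw":0}

```text
time: 14.5
ee_pos: [514.5, 65.9, 88.3]
tcp_rot: [[-0.586, -0.81, -0.005], [-0.81, 0.586, -0.005], [0.007, 0.001, -1.0]]
force: [-5.7, -5.5, 5.2]
finger_gap: 0.001
grip_force: 4.9
```

```bash
python3 - <<'E'
from h import *
dot(); s=manip.state(); print(np.array(s['joint_positions']).round())
P=ring(234,57)
rc(P[:3],234,[ring(234,80),ring(234,80,140),ring(-45,82,140)])
rc(ring(-45,82,140)[:3],-45,[ring(-45,82),ring(-45,57)])
rc(ring(-45,57)[:3],-45,[ring(t,57) for t in np.arange(-39,77,6)])
E
```

```text
scene dot r 38.3 ring deg 118.3 area 8
side dot r 39.1 ring deg 125.0 area 14
[ -5.  24. -12. 116.   8.  40. 123.]
meas [515.6  65.2  88.3] 234.0 t 14.6 [-3.9 -6.3  4.2]
-0.054 -0.074 0.0 rz 0.0
-0.054 -0.074 0.208 rz 0.0
0.366 -0.047 0.208 rz -0.775
meas [515.6  65.2  88.3] 234.0 t 14.6 [-3.9 -6.3  4.2]
0.0 0.0 -0.208 rz 0.0
-0.071 0.071 -0.208 rz 0.0
meas [515.6  65.2  88.3] 234.0 t 14.6 [-3.9 -6.3  4.2]
0.016 0.018 0.0 rz 0.0167
0.03 0.037 0.0 rz 0.0333
0.042 0.058 0.0 rz 0.05
0.052 0.08 0.0 rz 0.0667
0.059 0.102 0.0 rz 0.0833
0.064 0.126 0.0 rz 0.1
0.066 0.149 0.0 rz 0.1167
0.066 0.173 0.0 rz 0.1333
0.064 0.197 0.0 rz 0.15
0.059 0.22 0.0 rz 0.1667
0.052 0.243 0.0 rz 0.1833
0.042 0.265 0.0 rz 0.2
0.03 0.285 0.0 rz 0.2167
0.016 0.305 0.0 rz 0.2333
0.0 0.322 0.0 rz 0.25
-0.018 0.338 0.0 rz 0.2667
-0.037 0.352 0.0 rz 0.2833
-0.058 0.364 0.0 rz 0.3
-0.08 0.374 0.0 rz 0.3167
-0.102 0.381 0.0 rz 0.3333
```

>>> servo_tool:
  plan:
    - {"x":-0.054,"y":-0.074,"z":0,"rx":0,"ry":0,"rz":0,"claw":0}
    - {"x":-0.054,"y":-0.074,"z":0.1,"rx":0,"ry":0,"rz":0,"claw":0}
    - {"x":-0.054,"y":-0.074,"z":0.208,"rx":0,"ry":0,"rz":-0.023,"claw":0}
    - {"x":0,"y":-0.07,"z":0.208,"rx":0,"ry":0,"rz":-0.046,"claw":0}
    - {"x":0.06,"y":-0.065,"z":0.208,"rx":0,"ry":0,"rz":-0.069,"claw":0}
    - {"x":0.12,"y":-0.06,"z":0.208,"rx":0,"ry":0,"rz":-0.092,"claw":0}
    - {"x":0.18,"y":-0.055,"z":0.208,"rx":0,"ry":0,"rz":-0.115,"claw":0}
    - {"x":0.24,"y":-0.05,"z":0.208,"rx":0,"ry":0,"rz":-0.138,"claw":0}
    - {"x":0.3,"y":-0.047,"z":0.208,"rx":0,"ry":0,"rz":-0.161,"claw":0}
    - {"x":0.366,"y":-0.047,"z":0.208,"rx":0,"ry":0,"rz":-0.184,"claw":0}
    - {"x":0.366,"y":-0.047,"z":0.208,"rx":0,"ry":0,"rz":-0.207,"claw":0}
    - {"x":0.366,"y":-0.047,"z":0.208,"rx":0,"ry":0,"rz":-0.23,"claw":0}
    - {"x":0.366,"y":-0.047,"z":0.208,"rx":0,"ry":0,"rz":-0.253,"claw":0}
    - {"x":0.366,"y":-0.047,"z":0.208,"rx":0,"ry":0,"rz":-0.276,"claw":0}
    - {"x":0.366,"y":-0.047,"z":0.208,"rx":0,"ry":0,"rz":-0.299,"claw":0}
    - {"x":0.366,"y":-0.047,"z":0.208,"rx":0,"ry":0,"rz":-0.322,"claw":0}
    - {"x":0.366,"y":-0.047,"z":0.208,"rx":0,"ry":0,"rz":-0.345,"claw":0}
    - {"x":0.366,"y":-0.047,"z":0.208,"rx":0,"ry":0,"rz":-0.368,"claw":0}
    - {"x":0.366,"y":-0.047,"z":0.208,"rx":0,"ry":0,"rz":-0.391,"claw":0}
    - {"x":0.366,"y":-0.047,"z":0.208,"rx":0,"ry":0,"rz":-0.414,"claw":0}

```text
time: 16.6
ee_pos: [608.8, 57.4, 141.3]
tcp_rot: [[0.094, 0.996, 0.001], [0.996, -0.094, -0.0], [0.0, 0.001, -1.0]]
force: [-0.0, -0.0, -0.5]
finger_gap: 0.003
grip_force: 0.0
```

>>> servo_tool:
  plan:
    - {"x":0,"y":0,"z":0,"rx":0,"ry":0,"rz":-0.023,"claw":0}
    - {"x":0,"y":0,"z":0,"rx":0,"ry":0,"rz":-0.046,"claw":0}
    - {"x":0,"y":0,"z":0,"rx":0,"ry":0,"rz":-0.069,"claw":0}
    - {"x":0,"y":0,"z":0,"rx":0,"ry":0,"rz":-0.092,"claw":0}
    - {"x":0,"y":0,"z":0,"rx":0,"ry":0,"rz":-0.115,"claw":0}
    - {"x":0,"y":0,"z":0,"rx":0,"ry":0,"rz":-0.138,"claw":0}
    - {"x":0,"y":0,"z":0,"rx":0,"ry":0,"rz":-0.161,"claw":0}
    - {"x":0,"y":0,"z":0,"rx":0,"ry":0,"rz":-0.184,"claw":0}
    - {"x":0,"y":0,"z":0,"rx":0,"ry":0,"rz":-0.207,"claw":0}
    - {"x":0,"y":0,"z":0,"rx":0,"ry":0,"rz":-0.23,"claw":0}
    - {"x":0,"y":0,"z":0,"rx":0,"ry":0,"rz":-0.253,"claw":0}
    - {"x":0,"y":0,"z":0,"rx":0,"ry":0,"rz":-0.276,"claw":0}
    - {"x":0,"y":0,"z":0,"rx":0,"ry":0,"rz":-0.299,"claw":0}
    - {"x":0,"y":0,"z":0,"rx":0,"ry":0,"rz":-0.322,"claw":0}
    - {"x":0,"y":0,"z":0,"rx":0,"ry":0,"rz":-0.345,"claw":0}
    - {"x":0,"y":0,"z":0,"rx":0,"ry":0,"rz":-0.361,"claw":0}
    - {"x":0,"y":0,"z":0,"rx":0,"ry":0,"rz":-0.361,"claw":0}

```text
time: 18.3
ee_pos: [608.7, 58.0, 140.9]
tcp_rot: [[0.707, -0.707, 0.001], [-0.707, -0.707, -0.0], [0.001, -0.001, -1.0]]
force: [0.0, -0.4, 0.8]
finger_gap: 0.001
grip_force: 0.0
```

```bash
python3 - <<'E'
from h import *
dot(); s=manip.state(); print(s['time'],s['ee_pos'],ring(-45,82,140),yaw(s),np.array(s['joint_positions']).round())
E
```

```text
side dot r 39.1 ring deg 125.0 area 8
18.4 [608.73458767  57.77914978 140.7753564 ] (np.float64(608.4827560572969), np.float64(57.31724394270311), 140, -45) 315.2195087728407 [ -50.   39.   56.  105.  -38.   57. -112.]
```

>>> servo_tool:
  plan:
    - {"x":0,"y":0,"z":-0.1,"rx":0,"ry":0,"rz":0,"claw":0}
    - {"x":0,"y":0,"z":-0.208,"rx":0,"ry":0,"rz":0,"claw":0}
    - {"x":-0.03,"y":0.03,"z":-0.208,"rx":0,"ry":0,"rz":0,"claw":0}
    - {"x":-0.055,"y":0.055,"z":-0.208,"rx":0,"ry":0,"rz":0,"claw":0}
    - {"x":-0.071,"y":0.071,"z":-0.208,"rx":0,"ry":0,"rz":0,"claw":0}
    - {"x":-0.071,"y":0.071,"z":-0.208,"rx":0,"ry":0,"rz":0,"claw":0}

```text
time: 19.0
ee_pos: [593.9, 72.4, 90.3]
tcp_rot: [[0.708, -0.707, 0.009], [-0.707, -0.708, -0.005], [0.01, -0.003, -1.0]]
force: [7.7, -9.1, -8.2]
finger_gap: 0.001
grip_force: 5.9
```

>>> servo_tool:
  plan:
    - {"x":0.016,"y":0.018,"z":0,"rx":0,"ry":0,"rz":0.0167,"claw":0}
    - {"x":0.03,"y":0.037,"z":0,"rx":0,"ry":0,"rz":0.0333,"claw":0}
    - {"x":0.042,"y":0.058,"z":0,"rx":0,"ry":0,"rz":0.05,"claw":0}
    - {"x":0.052,"y":0.08,"z":0,"rx":0,"ry":0,"rz":0.0667,"claw":0}
    - {"x":0.059,"y":0.102,"z":0,"rx":0,"ry":0,"rz":0.0833,"claw":0}
    - {"x":0.064,"y":0.126,"z":0,"rx":0,"ry":0,"rz":0.1,"claw":0}
    - {"x":0.066,"y":0.149,"z":0,"rx":0,"ry":0,"rz":0.1167,"claw":0}
    - {"x":0.066,"y":0.173,"z":0,"rx":0,"ry":0,"rz":0.1333,"claw":0}
    - {"x":0.064,"y":0.197,"z":0,"rx":0,"ry":0,"rz":0.15,"claw":0}
    - {"x":0.059,"y":0.22,"z":0,"rx":0,"ry":0,"rz":0.1667,"claw":0}
    - {"x":0.052,"y":0.243,"z":0,"rx":0,"ry":0,"rz":0.1833,"claw":0}
    - {"x":0.042,"y":0.265,"z":0,"rx":0,"ry":0,"rz":0.2,"claw":0}
    - {"x":0.03,"y":0.285,"z":0,"rx":0,"ry":0,"rz":0.2167,"claw":0}
    - {"x":0.016,"y":0.305,"z":0,"rx":0,"ry":0,"rz":0.2333,"claw":0}
    - {"x":0,"y":0.322,"z":0,"rx":0,"ry":0,"rz":0.25,"claw":0}
    - {"x":-0.018,"y":0.338,"z":0,"rx":0,"ry":0,"rz":0.2667,"claw":0}
    - {"x":-0.037,"y":0.352,"z":0,"rx":0,"ry":0,"rz":0.2833,"claw":0}
    - {"x":-0.058,"y":0.364,"z":0,"rx":0,"ry":0,"rz":0.3,"claw":0}
    - {"x":-0.08,"y":0.374,"z":0,"rx":0,"ry":0,"rz":0.3167,"claw":0}
    - {"x":-0.102,"y":0.381,"z":0,"rx":0,"ry":0,"rz":0.3333,"claw":0}

```text
time: 21.0
ee_pos: [567.5, 173.2, 90.5]
tcp_rot: [[0.251, 0.968, 0.007], [0.968, -0.251, 0.003], [0.005, 0.006, -1.0]]
force: [3.5, 4.6, -2.0]
finger_gap: -0.002
grip_force: 2.6
```

```bash
python3 - <<'E'
from h import *
dot(); 
rc(ring(75,57)[:3],75,[ring(t,57) for t in np.arange(81,177,6)])
E
```

```text
side dot r 41.5 ring deg 241.6 area 8
meas [566.6 173.5  90.5] 75.4 t 21.1 [2.1 6.3 0.3]
-0.023 0.005 0.0 rz 0.0167
-0.047 0.007 0.0 rz 0.0333
-0.071 0.007 0.0 rz 0.05
-0.095 0.005 0.0 rz 0.0667
-0.118 0.0 0.0 rz 0.0833
-0.141 -0.007 0.0 rz 0.1
-0.163 -0.017 0.0 rz 0.1167
-0.183 -0.029 0.0 rz 0.1333
-0.202 -0.043 0.0 rz 0.15
-0.22 -0.059 0.0 rz 0.1667
-0.236 -0.077 0.0 rz 0.1833
-0.25 -0.096 0.0 rz 0.2
-0.262 -0.117 0.0 rz 0.2167
-0.272 -0.139 0.0 rz 0.2333
-0.279 -0.161 0.0 rz 0.25
-0.284 -0.185 0.0 rz 0.2667
```

>>> servo_tool:
  plan:
    - {"x":-0.023,"y":0.005,"z":0,"rx":0,"ry":0,"rz":0.0167,"claw":0}
    - {"x":-0.047,"y":0.007,"z":0,"rx":0,"ry":0,"rz":0.0333,"claw":0}
    - {"x":-0.071,"y":0.007,"z":0,"rx":0,"ry":0,"rz":0.05,"claw":0}
    - {"x":-0.095,"y":0.005,"z":0,"rx":0,"ry":0,"rz":0.0667,"claw":0}
    - {"x":-0.118,"y":0,"z":0,"rx":0,"ry":0,"rz":0.0833,"claw":0}
    - {"x":-0.141,"y":-0.007,"z":0,"rx":0,"ry":0,"rz":0.1,"claw":0}
    - {"x":-0.163,"y":-0.017,"z":0,"rx":0,"ry":0,"rz":0.1167,"claw":0}
    - {"x":-0.183,"y":-0.029,"z":0,"rx":0,"ry":0,"rz":0.1333,"claw":0}
    - {"x":-0.202,"y":-0.043,"z":0,"rx":0,"ry":0,"rz":0.15,"claw":0}
    - {"x":-0.22,"y":-0.059,"z":0,"rx":0,"ry":0,"rz":0.1667,"claw":0}
    - {"x":-0.236,"y":-0.077,"z":0,"rx":0,"ry":0,"rz":0.1833,"claw":0}
    - {"x":-0.25,"y":-0.096,"z":0,"rx":0,"ry":0,"rz":0.2,"claw":0}
    - {"x":-0.262,"y":-0.117,"z":0,"rx":0,"ry":0,"rz":0.2167,"claw":0}
    - {"x":-0.272,"y":-0.139,"z":0,"rx":0,"ry":0,"rz":0.2333,"claw":0}
    - {"x":-0.279,"y":-0.161,"z":0,"rx":0,"ry":0,"rz":0.25,"claw":0}
    - {"x":-0.284,"y":-0.185,"z":0,"rx":0,"ry":0,"rz":0.2667,"claw":0}

```text
time: 22.7
ee_pos: [491.0, 126.1, 89.3]
tcp_rot: [[-0.989, 0.147, -0.004], [0.147, 0.989, 0.0], [0.004, -0.0, -1.0]]
force: [-11.9, 4.9, 8.3]
finger_gap: 0.001
grip_force: 6.1
```

```bash
python3 - <<'E'
from h import *
dot(); 
rc(ring(171,57)[:3],171,[ring(t,57) for t in np.arange(175,200,4)])
E
```

```text
side dot r 40.7 ring deg 335.6 area 6
meas [490.6 124.5  89. ] 171.3 t 22.8 [-11.6   3.3   8.1]
-0.002 -0.016 0.0 rz 0.0111
-0.003 -0.032 0.0 rz 0.0222
-0.002 -0.048 0.0 rz 0.0333
-0.001 -0.063 0.0 rz 0.0444
0.001 -0.079 0.0 rz 0.0556
0.005 -0.095 0.0 rz 0.0667
0.01 -0.11 0.0 rz 0.0778
```

>>> servo_tool:
  plan:
    - {"x":-0.002,"y":-0.016,"z":0,"rx":0,"ry":0,"rz":0.0111,"claw":0}
    - {"x":-0.003,"y":-0.032,"z":0,"rx":0,"ry":0,"rz":0.0222,"claw":0}
    - {"x":-0.002,"y":-0.048,"z":0,"rx":0,"ry":0,"rz":0.0333,"claw":0}
    - {"x":-0.001,"y":-0.063,"z":0,"rx":0,"ry":0,"rz":0.0444,"claw":0}
    - {"x":0.001,"y":-0.079,"z":0,"rx":0,"ry":0,"rz":0.0556,"claw":0}
    - {"x":0.001,"y":-0.079,"z":0,"rx":0,"ry":0,"rz":0.0556,"claw":0}
    - {"x":0.001,"y":-0.079,"z":0,"rx":0,"ry":0,"rz":0.0556,"claw":0}

```text
time: 23.5
ee_pos: [490.9, 103.1, 88.7]
tcp_rot: [[-0.981, -0.193, -0.006], [-0.193, 0.981, -0.003], [0.006, -0.002, -1.0]]
force: [-10.6, -1.5, 8.1]
finger_gap: -0.002
grip_force: 5.6
```

```bash
python3 - <<'E'
from h import *
dot()
P=ring(191,57); rc(P[:3],191,[ring(191,80),ring(191,80,140),(620,95,230,165)])
E
```

```text
side dot r 39.8 ring deg 355.5 area 8
meas [490.9 103.1  88.7] 191.1 t 23.6 [-10.7  -2.7   9.1]
-0.09 -0.018 0.0 rz 0.0
-0.09 -0.018 0.208 rz 0.0
0.502 -0.038 0.568 rz -0.0722
```

>>> servo_tool:
  plan:
    - {"x":-0.09,"y":-0.018,"z":0,"rx":0,"ry":0,"rz":0,"claw":0}
    - {"x":-0.09,"y":-0.018,"z":0.2,"rx":0,"ry":0,"rz":0,"claw":0}
    - {"x":-0.09,"y":-0.018,"z":0.4,"rx":0,"ry":0,"rz":-0.02,"claw":0}
    - {"x":0.1,"y":-0.02,"z":0.568,"rx":0,"ry":0,"rz":-0.04,"claw":0}
    - {"x":0.3,"y":-0.03,"z":0.568,"rx":0,"ry":0,"rz":-0.06,"claw":0}
    - {"x":0.502,"y":-0.038,"z":0.568,"rx":0,"ry":0,"rz":-0.072,"claw":0}
    - {"x":0.502,"y":-0.038,"z":0.568,"rx":0,"ry":0,"rz":-0.072,"claw":0}
    - {"x":0.502,"y":-0.038,"z":0.568,"rx":0,"ry":0,"rz":-0.072,"claw":0}
    - {"x":0.502,"y":-0.038,"z":0.568,"rx":0,"ry":0,"rz":-0.072,"claw":0}

```text
time: 24.5
ee_pos: [619.0, 95.0, 230.4]
tcp_rot: [[-0.967, 0.255, -0.0], [0.255, 0.967, -0.001], [0.0, -0.001, -1.0]]
force: [-0.4, 0.1, -0.5]
finger_gap: -0.002
grip_force: 0.0
```

```bash
python3 - <<'E'
from h import *
import pickle
s,p,d=shot('wrist','w4'); pickle.dump(s,open('pics/w4.pkl','wb')); c=cam('wrist',s); u,v=proj(c,[*C,104]).round().astype(int); print(u,v,s['ee_pos'])
u0,v0=max(u-70,0),max(v-70,0); print(u0,v0); cv2.imwrite('pics/c4.png',np.hstack([cv2.resize(p[v0:v0+140,u0:u0+140,::-1],(420,420),interpolation=cv2.INTER_CUBIC),cv2.resize(p[:,:320,::-1],(280,420))]))
E
```

```text
324 134 [619.03477494  95.01581549 230.42947587]
254 64
```

View pics/c4.png

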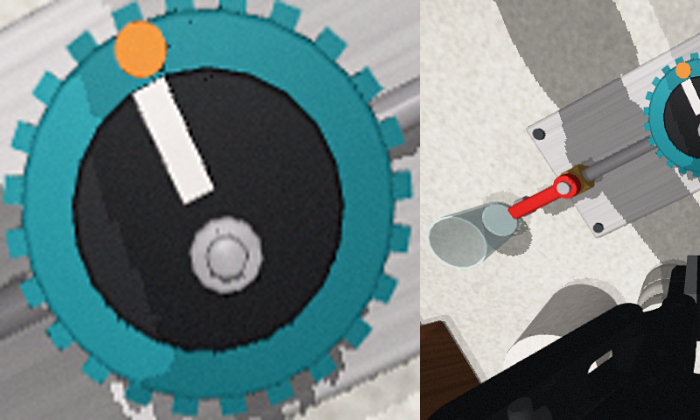

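The dot, at crop (140,49), sits almost on the index line's extension, which runs from (150,86) to (199,195). The red handle lies in line with the pipe.

```bash
python3 - <<'E'
from h import *
import pickle
s=pickle.load(open('pics/w4.pkl','rb'));c=cam('wrist',s)
g=lambda x,y,z:atz(c,254+x/3,64+y/3,z)
o,i,d=g(150,86,105),g(199,195,105),g(140,49,100)
k=g(207,210,104)[:2]; A=lambda p:np.degrees(np.arctan2(*(p[:2]-k)[::-1]))
u=(o-i)[:2]; ax=o[:2]-32*u/np.hypot(*u); w=d[:2]-ax
a1=np.degrees(np.arctan2(u[1],u[0]))%360;a2=np.degrees(np.arctan2(w[1],w[0]))%360
print(o,i,d,'cap',k,'axis',ax,np.hypot(*w),a1,a2,'err',a2-a1)
for a in(190.5,191,191.5):
  for Cc in (C,k): w=d[:2]-Cc; print(a,(np.degrees(np.arctan2(w[1],w[0]))%360-a).round(2), np.hypot(*w))
t,p=g(0,0,73),0
f=lambda x,y,z:atz(c,(x-420)*320/280,y*480/420,z)[:2]
P=f(565,187,77);T=f(512,212,73);v=T-P;print('handle az',np.degrees(np.arctan2(v[1],v[0]))%360,np.hypot(*v),P)
E
```

```text
[520.53835817 109.03816359 105.        ] [546.54846623 113.88357927 105.        ] [511.88016527 108.81326549 100.        ] cap [550.36085787 114.86409613] axis [551.99714307 114.89861174] 40.57589612816278 190.5526516339249 188.62544382653581 err -1.9272078073890953
190.5 -0.97 39.1608140736031
190.5 -1.56 38.95351401625748
191 -1.47 39.1608140736031
191 -2.06 38.95351401625748
191.5 -1.97 39.1608140736031
191.5 -2.56 38.95351401625748
handle az 280.10490101332766 63.6966303425434 [579.90373224 -30.35885826]
```

```bash
python3 -c "
from bench import manip; print(manip.job_done())"
```

```text
the job is handed in; nothing more can be done
None
```

I handed the job in at about 24.5 s: the vent is open against its stop, and the orange dot is at the index line for the second time, about 2° short by my reading; the arm is clear, and only the handle and ring rim were touched.

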